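# Key a knurled filter cell onto its bayonet mount and hold it home

### The arm

A 6-joint arm with a two-finger parallel gripper is mounted at the origin on the work surface; the furniture and walls round the work are solid. World frame = base frame: x ahead of the robot, y to its left, z up, the work surface at z = 0. Lengths are in m, angles in rad, forces in N, time in s.
With the tool pointing down it reaches from about 0.25 to 0.8 m from the base axis. Payload 3.9 kg.
Tool frame: the origin (TCP) lies midway between the tips of the shut fingers; the grasp point (between the pads) lies manip.grip_depth behind it (manip.grip_depth is the distance from the TCP to the grasp point, in m); z points along the fingers, y is the line along which they close (so a half turn about z gives the same grasp; the last joint's range is limited). The gripper opens to 85 mm and grips with 20 to 120 N. Pads are 22 mm wide; open, the fingers measure 114 mm over their backs; the gripper's body (76 mm by 85 mm) begins 54 mm behind the grasp point. The pads swing forward as they close: fully open they stand 13 mm farther back than shut.
Start: joints at [1.157, 0.26, -0.138, 1.173, 0, 1.571], TCP at [0.211, 0.481, 0.231] pointing down, gripper open.
Joint ranges: [-2.78, 2.78], [-0.83, 1.72], [-1.28, 1.37], [-1.9, 2.12], [-1.57, 1.48], [-3.14, 3.14]. Speed limits (rad/s): [2.57, 2.57, 3.14, 3.14, 3.14, 3.14].

### API

Orientations are given as a 3x3 rotation matrix whose columns are the frame's x, y, z axes.
In Python, from cell import readout, eyes, manip, spotter gives the robot as it stands.
- The arm moves only by the shell command python3 -m handwheel 'ROWS' [FORCE]. ROWS is JSON, a list of rows, each an object of numbers: "claw": the opening, from 0 (shut) to 1 (fully open); "tx", "ty", "tz": the shift along the tool's x, y, z in mm; "wx", "wy", "wz": the turn, a rotation vector about the tool's x, y, z in degrees. In form: [{"claw": .., "tx": .., "ty": .., "tz": .., "wx": .., "wy": .., "wz": ..}, ...]. A call has exactly 8 rows; each row shifts and turns the commanded pose from where the row before left it, along the tool's axes as they then stand; what a row does not reach is not made up. A row lasts 1/10 s, in which the tool goes at most 50 mm and 8.59 degrees, less where a joint would pass 70% of its speed; a pose out of reach is approached as far as the arm can. A call is refused whole if a number of a shift passes 50 or a number of a turn 8.59, either way. A call with a gripper value outside its range is refused whole. The fingers move at their own pace and stop on an object; FORCE is the grip in N (left out, the last holds). Time passes only in rows, so rows that do not move let the fingers close, or fill a call up. It gives the time, the measured TCP pose, the force, the opening and the grip force at its end, in the units of the state.
- readout.state(): the state, without advancing time (a new reading comes with each control period).
- eyes.camera(name): name is "scene" or "side" or "wrist"; returns the picture (420x560x3 uint8, red, green, blue); there is no depth.
- eyes.calibration(name): a dict with "mtx" (3x3 intrinsics, pixels), "extrinsics" (4x4, takes a point from camera to world coordinates). Camera axes: x right, y down, z forward; pixel columns grow to the right and rows downward; lengths in m; the calibration is good to about 2 mm. A picture is of the moment at which its call begins: read the wrist's pose just before it. calibration takes no time and is no camera call; for the wrist camera it gives the pose at the moment of the call.
- manip.finish_job(): hands the job in; it is judged then, once.
Trained networks look in the newest picture that a camera, given by its name, has taken for a name from the list of things; names that differ only in an ending like _2 or _b are one class to them, and where a whole thing is asked for, a point or a joint stands for the part that bears it (a point fixed in the world has none). Each returns a list of dicts, best first, with "conf" (0 to 1); they miss things now and then, are a little off and sometimes report something else, mostly with a low value. They report only what shows in the picture. A call takes as long as a camera call.
- spotter.find_in(camera, query): "bbox" ([left, top, width, height] in pixels, round what is visible of it).
The state is a dict: "time": time; "joint_positions": joint angles; "qd": joint speeds; "tau": joint torques, N m; "eef_pos": TCP position; "ee_rot": TCP orientation; "ft_force": force on the tool from outside, world axes, zero at the start; "wrist_torque": the same for the moment, N m; "opening": finger opening in m; "gripper_force": force on a finger pad.
Only numpy, scipy, OpenCV 4.12 (cv2) and the standard library are available. Lean on these libraries where they do the work, as an engineer would, in place of code of your own. Each camera call takes 0.05 s, during which the arm holds its last target. There are 200 camera calls.

### The job

Pick up the knurled black filter cell with the amber window, set it mouth down and level over the spigot of the bayonet mount, and turn it until the keyways hidden inside it drop over the mount's three brass pins. Then push it down against the spring until it is fully home on the mount's flange, and finish while still holding it pushed home with the gripper: do not let go. Leave the other things on the desk where they stand.

Things in the scene. Friction and masses are not known exactly. Their poses are not given: they have to be found in the camera images.
- cell_mid (a point): Centre (half-way up) of the loose filter cell: black knurled cap, 56 mm across, 38 high, 100 to 200 g, amber window on its closed flat top, open underneath, standing mouth down on the desk. 19 mm above its lower edge; z up along its axis. x and y tell nothing of the keyways, which must be found by turning (120 degrees at most, either way).
- cell_mouth (a point): Centre of the cell's open lower edge, 19 mm below cell_mid; z up. Inside, up to 14 mm, is a ring of 36 mm bore with three keyways 10 mm wide, 120 degrees apart, through its full height; above it bore 48 mm, ceiling 34 mm above the mouth. The ring is fixed in the cell at another hidden angle each time. Pins enter over about 0.2 rad of turn.
- cell: The filter cell itself; origin at the centre of its lower edge (the same point as cell_mouth).
- mount_home (a point): Centre of the flange's top face on the mount, where the cell's lower edge rests when fully home; 55 mm above the desk, z up. An unkeyed cell rests level on the pins, mouth 12 mm above this point; keyed, it drops about 5 mm onto the spring seat, and must be pushed down the last 7 mm.
- mount: Bayonet mount, fixed; origin under its foot, on its axis. Dark round foot 84 mm across, 10 high; 44 mm stem; aluminium flange 57 mm, 8 thick; aluminium spigot 33 mm, narrowing to a 21 mm nose in its last 10 mm, 26 mm above the flange. Three level brass pins 5 mm thick, 120 degrees apart, one along +x, end 22 mm from the axis, tops 12 mm above the flange.
- spring_seat (a joint): Steel ring round the spigot under the pins, sprung upwards: 0 when up (its top 7 mm above the flange), grows as it is pushed down, 0.007 when flush with the flange. About 3 N starts it and 7 N presses it fully down; it lifts a released cell again.
- tape: Bystander, leave alone: roll of cream masking tape lying flat, 96 mm across, 25 high; origin under its centre.
- lens_bottle: Bystander, leave alone: small clear-blue bottle with a white cap, 34 mm across, 105 high; origin under its centre.
- eyepiece_cap: Bystander, leave alone: black rubber eyepiece cap, 54 mm across, 48 high; origin under its centre.
- stage_weight: Bystander, leave alone: pale steel weight with a neck and knob, 32 mm across, 38 high; origin under its centre.
- blower: Bystander, leave alone: dark rubber blower bulb with a red nozzle, 54 mm across, 122 high; origin under its centre.

How it is judged:
By the outcome, as a careful person would: the job done as asked, in the order asked, and still so for the second after the job is handed in, while the arm keeps its last pose, push and grip.
It also fails if it takes over 51 s, if anything falls off the work surface, if the arm or the gripper's body presses on something with over 40 N, if the wrist force passes 120 N, or if a joint passes its speed limit or range.

## Working session

There is one attempt and no reset: what is moved stays moved. The work goes in short steps, Python scripts to look and compute and a shell command to move; the robot and the scene stay as the last step left them, time stands still between calls to the robot, and variables do not carry over. Pictures are saved under pics/ and viewed, at most 10 in all, crops included, and the job is handed in when it is done.

```bash
ls; mkdir -p pics; python3 - <<'E'
from cell import readout, eyes, manip, spotter
import cv2,numpy as np
s=readout.state();print({k:np.round(v,3).tolist() for k,v in s.items()},manip.grip_depth)
ims=[]
for c in("scene","side"):
    im=eyes.camera(c);cv2.imwrite(f"pics/{c}0.png",im[:,:,::-1])
    K=eyes.calibration(c);print(c,np.round(K["mtx"],1).tolist(),np.round(K["extrinsics"],3).tolist())
    for q in("cell","mount","eyepiece_cap","tape","lens_bottle","stage_weight","blower"):
        print(c,q,[(np.round(d["bbox"]).tolist(),round(d["conf"],2)) for d in spotter.find_in(c,q)[:3]])
E
```

```text
pics
{'time': 0.0, 'joint_positions': [1.157, 0.261, -0.139, 1.173, -0.0, 1.571], 'qd': [0.0, 0.0, -0.002, 0.0, -0.0, 0.001], 'tau': [0.001, -40.568, 25.392, 0.019, 0.0, 0.0], 'eef_pos': [0.211, 0.48, 0.23], 'ee_rot': [[-0.916, 0.402, -0.001], [0.402, 0.916, -0.002], [-0.0, -0.002, -1.0]], 'ft_force': [0.228, -0.37, -0.564], 'wrist_torque': [-0.016, -0.0, 0.012], 'gripper_force': 0.0, 'opening': 0.085} 0.0187
scene [[460.8, 0.0, 272.6], [0.0, 460.8, 208.6], [0.0, 0.0, 1.0]] [[0.881, 0.408, -0.238, 0.613], [0.472, -0.753, 0.458, -0.149], [0.007, -0.517, -0.856, 0.804], [0.0, 0.0, 0.0, 1.0]]
scene cell [([331.0, 167.0, 27.0, 33.0], 0.69), ([294.0, 303.0, 27.0, 37.0], 0.56)]
scene mount [([255.0, 229.0, 42.0, 49.0], 0.84)]
scene eyepiece_cap [([335.0, 234.0, 26.0, 29.0], 0.92)]
scene tape [([226.0, 130.0, 45.0, 44.0], 0.62)]
scene lens_bottle [([324.0, 274.0, 12.0, 28.0], 0.66)]
scene stage_weight [([219.0, 186.0, 13.0, 21.0], 0.77)]
scene blower [([296.0, 302.0, 23.0, 38.0], 0.61), ([252.0, 228.0, 46.0, 50.0], 0.21)]
side [[379.1, 0.0, 277.6], [0.0, 379.1, 210.1], [0.0, 0.0, 1.0]] [[-0.988, -0.088, 0.124, 0.305], [-0.152, 0.62, -0.77, 0.881], [-0.009, -0.779, -0.626, 0.609], [0.0, 0.0, 0.0, 1.0]]
side cell [([253.0, 194.0, 30.0, 42.0], 0.31)]
side mount [([252.0, 195.0, 30.0, 40.0], 0.75)]
side eyepiece_cap [([195.0, 214.0, 25.0, 31.0], 0.81)]
side tape [([308.0, 267.0, 50.0, 47.0], 0.72)]
side lens_bottle [([206.0, 179.0, 13.0, 41.0], 0.87)]
side stage_weight [([323.0, 239.0, 11.0, 18.0], 0.79), ([256.0, 203.0, 21.0, 10.0], 0.71)]
side blower [([223.0, 171.0, 12.0, 29.0], 0.69)]
```

```bash
python3 - <<'E'
import cv2,numpy as np
a=cv2.imread("pics/scene0.png")[100:360,190:400];b=cv2.imread("pics/side0.png")[120:330,150:390]
a=cv2.resize(a,None,fx=2.0,fy=2.0);b=cv2.resize(b,None,fx=1.55,fy=1.55)
o=np.zeros((max(a.shape[0],b.shape[0]),a.shape[1]+b.shape[1],3),np.uint8);o[:a.shape[0],:a.shape[1]]=a;o[:b.shape[0],a.shape[1]:]=b
print(o.shape);cv2.imwrite("pics/m0.png",o)
E
```

```text
(520, 792, 3)
```

View pics/m0.png

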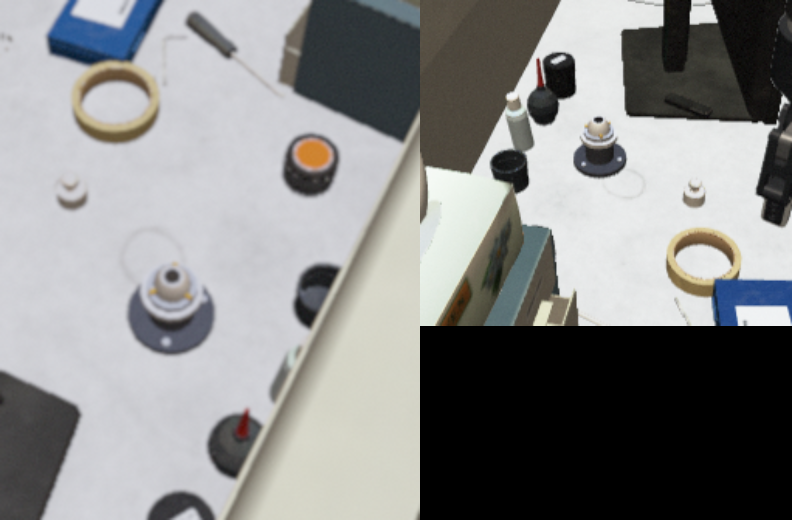

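The left half is the scene view: the amber-windowed cell is at about (346,178) in the full picture, next to a grey box, and the mount is at about (276,250). The right half is the side view: the mount is at about (267,215) and the box hides the cell, so I'll need the wrist camera for that.

```bash
cat > h.py <<'E'
from cell import readout, eyes, manip, spotter
import cv2,numpy as np
np.set_printoptions(precision=4,suppress=True)
def ray(cal,px):
    E=np.array(cal["extrinsics"]);d=np.linalg.inv(cal["mtx"])@[px[0],px[1],1.];d=E[:3,:3]@d
    return E[:3,3],d/np.linalg.norm(d)
def plane(cal,px,z):
    o,d=ray(cal,px);return o+d*(z-o[2])/d[2]
def tri(obs):
    A=0;b=0
    for cal,px in obs:
        o,d=ray(cal,px);P=np.eye(3)-np.outer(d,d);A=A+P;b=b+P@o
    return np.linalg.solve(A,b)
def proj(cal,p):
    E=np.array(cal["extrinsics"]);q=np.array(cal["mtx"])@(E[:3,:3].T@(np.array(p)-E[:3,3]));return q[:2]/q[2]
E
python3 - <<'E'
from h import *
c=eyes.calibration("scene");d=eyes.calibration("side")
C=plane(c,(346.7,177),.038);print("cell",C)
M=tri([(c,(276,238)),(d,(265.5,200))]);print("nose",M)   # nose centre
for z in(.081,): print(plane(c,(276,238),z))
for n,(u,v) in dict(tape=(248,150),sw=(225.5,197),cap=(349,247)).items(): print(n,plane(c,(u,v),.02))
print("box near corner",plane(c,(190+300/2,100+95/2),0),plane(c,(190+400/2,100+135/2),0))
print("boxside",[plane(d,(150+(x-420)/1.55,120+y/1.55),0.0) for x,y in((555,325),(520,190))])
E
```

```text
cell [0.4968 0.3986 0.038 ]
nose [0.4445 0.1907 0.0743]
[0.4459 0.1876 0.081 ]
tape [0.2791 0.3752 0.02  ]
sw [0.2987 0.2496 0.02  ]
cap [0.5624 0.2648 0.02  ]
box near corner [0.4462 0.4921 0.    ] [0.5633 0.4934 0.    ]
boxside [array([0.4461, 0.4912, 0.    ]), array([0.5525, 0.2724, 0.    ])]
```

```bash
python3 - <<'E'
from h import *
im=eyes.camera("wrist");cv2.imwrite("pics/w0.png",im[:,:,::-1])
c=eyes.calibration("wrist");print(np.round(c["mtx"],1).tolist(),np.array(c["extrinsics"]))
print(spotter.find_in("wrist","cell")[:2],spotter.find_in("wrist","mount")[:2])
E
```

```text
[[313.4, 0.0, 281.1], [0.0, 313.4, 211.9], [0.0, 0.0, 1.0]] [[ 0.402   0.8697  0.2864  0.1377]
 [ 0.9156 -0.3819 -0.1257  0.5125]
 [ 0.0001  0.3128 -0.9498  0.3748]
 [ 0.      0.      0.      1.    ]]
[{'bbox': [289.8, 356.1, 37.4, 15.9], 'conf': 0.66}] []
```

```bash
python3 - <<'E'
from h import *
c=eyes.calibration("scene");d=eyes.calibration("side");w=eyes.calibration("wrist")
print("bottle",plane(c,(330,296),0.02),tri([(c,(329,277)),(d,(211,182))]))
print("blower",plane(c,(308,328),0.02))
print("wrist->cell?",plane(w,(308.5,364),.02))
# tool displacement to place TCP over the cell view point (camera sees cell centre)
s=readout.state();R=np.array(s["ee_rot"]);p=np.array(s["eef_pos"])
C=np.array([.497,.399,.2]);print("delta tool mm",R.T@(C-p)*1e3)
E=np.array(w["extrinsics"]);print("cam in tool",R.T@(E[:3,3]-p),R.T@E[:3,:3])
E
```

```text
bottle [0.5711 0.1591 0.02  ] [0.5703 0.1627 0.0946]
blower [0.5618 0.0885 0.02  ]
wrist->cell? [0.4684 0.4097 0.02  ]
delta tool mm [-294.6102   40.1587   31.3218]
cam in tool [ 0.08   -0.0004 -0.1435] [[ 0.0001 -0.9498 -0.3128]
 [ 1.      0.      0.    ]
 [-0.     -0.3128  0.9498]]
```

View pics/w0.png

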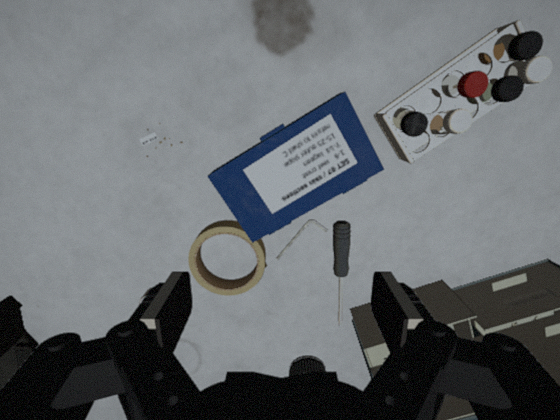

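The wrist view shows only the back edge of the cell at (307,363), behind the gripper; the tape and the blue box are up ahead, with the shelf boxes on the right. I'll move past the cell to see it clearly.

```bash
python3 -m handwheel '[{"tx":-40,"ty":5},{"tx":-45,"ty":5},{"tx":-45,"ty":5},{"tx":-45,"ty":5},{"tx":-45,"ty":5},{"tx":-45,"ty":5},{"tx":-45,"ty":5},{"tx":-45,"ty":5}]'
python3 - <<'E'
from h import *
im=eyes.camera("wrist");cv2.imwrite("pics/w1.png",im[:,:,::-1])
s=readout.state();print(np.array(s["joint_positions"]),s["eef_pos"],s["time"])
w=eyes.calibration("wrist");np.save("w1.npy",w,allow_pickle=True)
for q in("cell","mount"):
  for r in spotter.find_in("wrist",q)[:3]:
    b=r["bbox"];print(q,b,r["conf"],plane(w,(b[0]+b[2]/2,b[1]+b[3]/2),.03))
E
```

```text
[ 1.157   0.26   -0.1381  1.1727  0.      1.5708] [0.2111 0.4807 0.2313] 1.0
cell [290.5, 358.0, 35.1, 14.4] 0.57 [0.4608 0.4113 0.03  ]invalid input at $[0]: expected keys claw, tx, ty, tz, wx, wy, wz
```

View pics/w1.png

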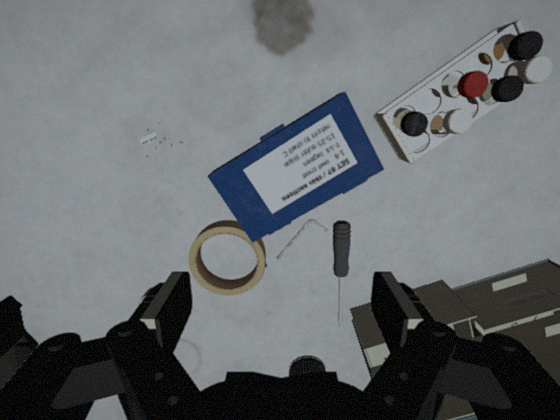

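The picture hasn't changed because the call was refused: every row needs all its keys.

```bash
python3 -m handwheel '[{"claw":1,"tx":-40,"ty":5,"tz":0,"wx":0,"wy":0,"wz":0},{"claw":1,"tx":-45,"ty":5,"tz":0,"wx":0,"wy":0,"wz":0},{"claw":1,"tx":-45,"ty":5,"tz":0,"wx":0,"wy":0,"wz":0},{"claw":1,"tx":-45,"ty":5,"tz":0,"wx":0,"wy":0,"wz":0},{"claw":1,"tx":-45,"ty":5,"tz":0,"wx":0,"wy":0,"wz":0},{"claw":1,"tx":-45,"ty":5,"tz":0,"wx":0,"wy":0,"wz":0},{"claw":1,"tx":-45,"ty":5,"tz":0,"wx":0,"wy":0,"wz":0},{"claw":1,"tx":-45,"ty":5,"tz":0,"wx":0,"wy":0,"wz":0}]'
cat >look.py <<'E'
import sys
from h import *
n=sys.argv[1]
s=readout.state();im=eyes.camera("wrist");cv2.imwrite(f"pics/{n}.png",im[:,:,::-1])
w=eyes.calibration("wrist");np.save(n+".npy",w,allow_pickle=True)
print(np.array(s["joint_positions"]),s["eef_pos"],s["time"]);print(np.array(s["ee_rot"]))
for q in sys.argv[2:]:
  for r in spotter.find_in("wrist",q)[:3]:
    b=r["bbox"];print(q,b,r["conf"],plane(w,(b[0]+b[2]/2,b[1]+b[3]/2),.03))
E
python3 look.py w2 cell mount
```

```text
time: 1.9
eef_pos: [0.5539, 0.3738, 0.2313]
ee_rot: [[-0.916, 0.402, 0.0], [0.402, 0.916, 0.0], [0.0, 0.0, -1.0]]
ft_force: [0.6, 0.4, -0.0]
opening: 0.0853
gripper_force: 0.0
[0.5935 0.5153 0.2592 1.3144 0.0002 1.0074] [0.5539 0.3738 0.2313] 1.9
[[-0.9155  0.4022  0.0001]
 [ 0.4022  0.9155  0.0003]
 [ 0.      0.0003 -1.    ]]
cell [253.2, 101.4, 54.6, 49.3] 0.87 [0.4927 0.396  0.03  ]
cell [104.0, 241.8, 52.5, 67.8] 0.18 [0.5817 0.1548 0.03  ]
```

```bash
python3 -m handwheel '[{"claw":1,"tx":10,"ty":0,"tz":15,"wx":0,"wy":0,"wz":0},{"claw":1,"tx":10,"ty":0,"tz":20,"wx":0,"wy":0,"wz":0},{"claw":1,"tx":0,"ty":0,"tz":20,"wx":0,"wy":0,"wz":0},{"claw":1,"tx":0,"ty":0,"tz":15,"wx":0,"wy":0,"wz":0},{"claw":1,"tx":0,"ty":0,"tz":10,"wx":0,"wy":0,"wz":0},{"claw":1,"tx":0,"ty":0,"tz":0,"wx":0,"wy":0,"wz":0},{"claw":1,"tx":0,"ty":0,"tz":0,"wx":0,"wy":0,"wz":0},{"claw":1,"tx":0,"ty":0,"tz":0,"wx":0,"wy":0,"wz":0}]'
python3 look.py w3 cell
cat > amber.py <<'E'
from h import *
def amber(n):
    hsv=cv2.cvtColor(cv2.imread(f"pics/{n}.png"),cv2.COLOR_BGR2HSV)
    m=cv2.inRange(hsv,(5,120,80),(25,255,255));k,_,st,ce=cv2.connectedComponentsWithStats(m)
    i=1+np.argmax(st[1:,4]);return ce[i],st[i]
if __name__=="__main__":
    obs=[]
    for n in("w2","w3"):
        w=np.load(n+".npy",allow_pickle=True).item();c,st=amber(n);print(n,c,st,plane(w,c,.038));obs.append((w,c))
    C=tri(obs);print("window",C)
    s=readout.state();print("tool delta",np.array(s["ee_rot"]).T@(C-s["eef_pos"])*1e3)
E
python3 amber.py
```

```text
time: 2.85
eef_pos: [0.5346, 0.3831, 0.1525]
ee_rot: [[-0.916, 0.402, 0.002], [0.402, 0.916, 0.001], [-0.001, 0.002, -1.0]]
ft_force: [0.0, -0.5, 0.2]
opening: 0.0855
gripper_force: 0.0
[ 0.6219  0.5237  0.0674  1.1124 -0.0001  1.0357] [0.5346 0.3831 0.1525] 2.85
[[-0.9156  0.4021  0.0018]
 [ 0.4021  0.9156  0.0012]
 [-0.0011  0.0018 -1.    ]]
cell [249.2, 122.5, 62.8, 63.7] 0.85 [0.4947 0.4    0.03  ]
cell [142.9, 246.8, 69.7, 64.4] 0.16 [0.5638 0.2616 0.03  ]
w2 [277.8078 126.5683] [264 109  33  34 739] [0.4918 0.3934 0.038 ]
w3 [278.1749 157.5395] [ 257  137   43   43 1429] [0.4953 0.3975 0.038 ]
window [0.4921 0.3963 0.0553]
tool delta [44.3159 -5.0272 97.0464]
```

View pics/w3.png

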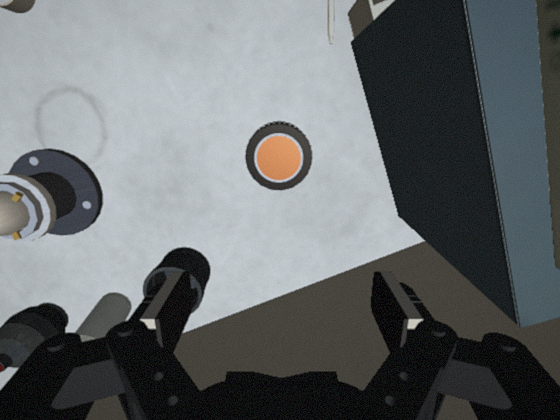

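The cell is clear at (278,157). The grey box is about 10 cm to its right, and the mount, with its brass pins, is on the left at about (15,210). I'll move over the cell and check it between the fingers.

```bash
python3 -m handwheel '[{"claw":1,"tx":14,"ty":-1,"tz":10,"wx":0,"wy":0,"wz":0},{"claw":1,"tx":14,"ty":-1,"tz":20,"wx":0,"wy":0,"wz":0},{"claw":1,"tx":14,"ty":-1,"tz":20,"wx":0,"wy":0,"wz":0},{"claw":1,"tx":0,"ty":0,"tz":20,"wx":0,"wy":0,"wz":0},{"claw":1,"tx":0,"ty":0,"tz":15,"wx":0,"wy":0,"wz":0},{"claw":1,"tx":0,"ty":0,"tz":5,"wx":0,"wy":0,"wz":0},{"claw":1,"tx":0,"ty":0,"tz":0,"wx":0,"wy":0,"wz":0},{"claw":1,"tx":0,"ty":0,"tz":0,"wx":0,"wy":0,"wz":0}]'
python3 look.py w4 cell
python3 - <<'E'
from amber import *
w=np.load("w4.npy",allow_pickle=True).item();c,st=amber("w4");C=plane(w,c,.038);print(c,st,C)
s=readout.state();print(np.array(s["ee_rot"]).T@(C-s["eef_pos"])*1e3)
for a,b in(("w2","w4"),("w3","w4")):print(tri([(np.load(n+".npy",allow_pickle=True).item(),amber(n)[0]) for n in(a,b)]))
P=np.array(s["eef_pos"]);print("tcp px",proj(w,P))
E
```

```text
time: 3.75
eef_pos: [0.495, 0.3972, 0.0623]
ee_rot: [[-0.916, 0.402, 0.001], [0.402, 0.916, 0.001], [-0.001, 0.001, -1.0]]
ft_force: [-0.4, -0.0, -1.1]
opening: 0.0855
gripper_force: 0.0
[ 0.6762  0.5514 -0.1353  0.8825  0.      1.0902] [0.495  0.3972 0.0623] 3.75
[[-0.9155  0.4023  0.0013]
 [ 0.4023  0.9155  0.001 ]
 [-0.0008  0.0015 -1.    ]]
cell [237.8, 192.7, 92.2, 97.4] 0.96 [0.4929 0.3998 0.03  ]
[282.524  252.6191] [ 253  226   60   55 2599] [0.4959 0.3975 0.038 ]
[-0.6401  0.432  24.5398]
[0.4926 0.396  0.0435]
[0.495  0.3978 0.04  ]
tcp px [281.8902 272.2904]
```

View pics/w4.png

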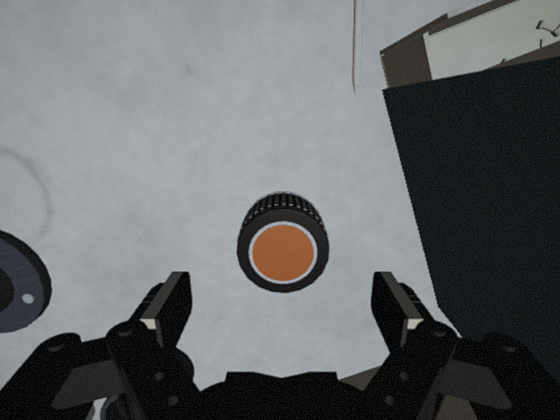

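The cell sits centred between the fingers, with its window at (282,253), and triangulates to about 40 mm high against the expected 38. I'll go down and grip.

```bash
python3 -m handwheel '[{"claw":1,"tx":-0.5,"ty":0.5,"tz":12,"wx":0,"wy":0,"wz":0},{"claw":1,"tx":0,"ty":0,"tz":15,"wx":0,"wy":0,"wz":0},{"claw":1,"tx":0,"ty":0,"tz":15,"wx":0,"wy":0,"wz":0},{"claw":1,"tx":0,"ty":0,"tz":10,"wx":0,"wy":0,"wz":0},{"claw":1,"tx":0,"ty":0,"tz":5,"wx":0,"wy":0,"wz":0},{"claw":1,"tx":0,"ty":0,"tz":0,"wx":0,"wy":0,"wz":0},{"claw":0.3,"tx":0,"ty":0,"tz":0,"wx":0,"wy":0,"wz":0},{"claw":0.3,"tx":0,"ty":0,"tz":0,"wx":0,"wy":0,"wz":0}]' 60
python3 -m handwheel '[{"claw":0.3,"tx":0,"ty":0,"tz":0,"wx":0,"wy":0,"wz":0},{"claw":0.3,"tx":0,"ty":0,"tz":0,"wx":0,"wy":0,"wz":0},{"claw":0.3,"tx":0,"ty":0,"tz":0,"wx":0,"wy":0,"wz":0},{"claw":0.3,"tx":0,"ty":0,"tz":0,"wx":0,"wy":0,"wz":0},{"claw":0.3,"tx":0,"ty":0,"tz":0,"wx":0,"wy":0,"wz":0},{"claw":0.3,"tx":0,"ty":0,"tz":0,"wx":0,"wy":0,"wz":0},{"claw":0.3,"tx":0,"ty":0,"tz":0,"wx":0,"wy":0,"wz":0},{"claw":0.3,"tx":0,"ty":0,"tz":0,"wx":0,"wy":0,"wz":0}]'
```

```text
time: 4.65
eef_pos: [0.4954, 0.3975, 0.0051]
ee_rot: [[-0.916, 0.402, 0.001], [0.402, 0.916, 0.001], [-0.001, 0.001, -1.0]]
ft_force: [-0.4, 0.0, 0.1]
opening: 0.0592
gripper_force: 0.0
time: 5.45
eef_pos: [0.4957, 0.3976, 0.0056]
ee_rot: [[-0.916, 0.402, 0.002], [0.402, 0.916, 0.001], [-0.001, 0.002, -1.0]]
ft_force: [-0.7, -0.0, 5.5]
opening: 0.055
gripper_force: 63.7
```

```bash
python3 -m handwheel '[{"claw":0.3,"tx":0,"ty":0,"tz":-10,"wx":0,"wy":0,"wz":0},{"claw":0.3,"tx":0,"ty":0,"tz":-25,"wx":0,"wy":0,"wz":0},{"claw":0.3,"tx":0,"ty":0,"tz":-30,"wx":0,"wy":0,"wz":0},{"claw":0.3,"tx":0,"ty":0,"tz":-30,"wx":0,"wy":0,"wz":0},{"claw":0.3,"tx":-13,"ty":-26,"tz":-30,"wx":0,"wy":0,"wz":0},{"claw":0.3,"tx":-13,"ty":-26,"tz":-30,"wx":0,"wy":0,"wz":0},{"claw":0.3,"tx":-13,"ty":-26,"tz":-25,"wx":0,"wy":0,"wz":0},{"claw":0.3,"tx":-13,"ty":-26,"tz":-15,"wx":0,"wy":0,"wz":0}]'
python3 -m handwheel '[{"claw":0.3,"tx":-13,"ty":-26,"tz":0,"wx":0,"wy":0,"wz":0},{"claw":0.3,"tx":-13,"ty":-26,"tz":0,"wx":0,"wy":0,"wz":0},{"claw":0.3,"tx":-13,"ty":-26,"tz":0,"wx":0,"wy":0,"wz":0},{"claw":0.3,"tx":-12,"ty":-20,"tz":0,"wx":0,"wy":0,"wz":0},{"claw":0.3,"tx":0,"ty":-10,"tz":0,"wx":0,"wy":0,"wz":0},{"claw":0.3,"tx":0,"ty":0,"tz":0,"wx":0,"wy":0,"wz":0},{"claw":0.3,"tx":0,"ty":0,"tz":0,"wx":0,"wy":0,"wz":0},{"claw":0.3,"tx":0,"ty":0,"tz":0,"wx":0,"wy":0,"wz":0}]'
python3 look.py w5 mount cell
```

```text
time: 6.25
eef_pos: [0.5012, 0.2802, 0.202]
ee_rot: [[-0.916, 0.402, 0.003], [0.402, 0.916, 0.001], [-0.002, 0.002, -1.0]]
ft_force: [0.5, -0.3, -1.1]
opening: 0.0548
gripper_force: 63.7
time: 7.05
eef_pos: [0.504, 0.1625, 0.1994]
ee_rot: [[-0.916, 0.401, 0.0], [0.401, 0.916, 0.001], [0.0, 0.001, -1.0]]
ft_force: [-0.5, 0.0, -1.2]
opening: 0.0547
gripper_force: 63.7
[ 0.3116  0.283  -0.1909  1.0966  0.0004  0.7242] [0.504  0.1625 0.1994] 7.05
[[-0.9161  0.4009  0.0002]
 [ 0.4009  0.9161  0.0005]
 [ 0.0001  0.0005 -1.    ]]
mount [239.0, 82.0, 82.9, 85.9] 0.71 [0.4439 0.1877 0.03  ]
cell [217.2, 221.6, 131.7, 138.9] 0.57 [0.6134 0.1167 0.03  ]
```

View pics/w5.png

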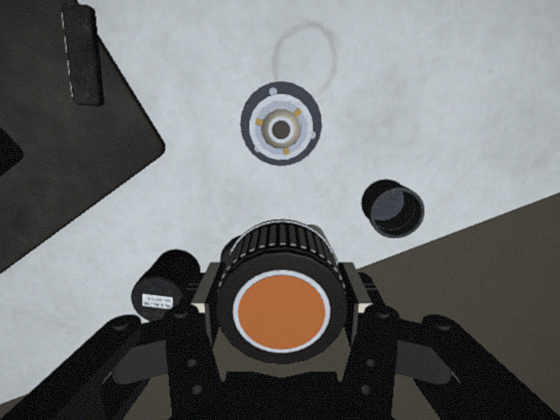

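The cell is held squarely, with its window at (281,311). The mount is clear at (281,125), its nose hole is at about (282,129), and its brass pins show. I'll move closer for a second view.

```bash
python3 -m handwheel '[{"claw":0.3,"tx":5,"ty":0,"tz":10,"wx":0,"wy":0,"wz":0},{"claw":0.3,"tx":5,"ty":0,"tz":15,"wx":0,"wy":0,"wz":0},{"claw":0.3,"tx":5,"ty":0,"tz":15,"wx":0,"wy":0,"wz":0},{"claw":0.3,"tx":0,"ty":0,"tz":10,"wx":0,"wy":0,"wz":0},{"claw":0.3,"tx":0,"ty":0,"tz":0,"wx":0,"wy":0,"wz":0},{"claw":0.3,"tx":0,"ty":0,"tz":0,"wx":0,"wy":0,"wz":0},{"claw":0.3,"tx":0,"ty":0,"tz":0,"wx":0,"wy":0,"wz":0},{"claw":0.3,"tx":0,"ty":0,"tz":0,"wx":0,"wy":0,"wz":0}]'
python3 look.py w6 mount
python3 - <<'E'
import cv2,numpy as np
a=cv2.imread("pics/w5.png")[75:175,232:332];b=cv2.imread("pics/w6.png")[80:220,212:352]
o=np.hstack([cv2.resize(a,(400,400),interpolation=cv2.INTER_CUBIC),cv2.resize(b,(400,400),interpolation=cv2.INTER_CUBIC)]);cv2.imwrite("pics/m1.png",o)
E
```

```text
time: 8.0
eef_pos: [0.491, 0.1677, 0.15]
ee_rot: [[-0.916, 0.402, 0.002], [0.402, 0.916, 0.001], [-0.001, 0.001, -1.0]]
ft_force: [-1.0, -0.2, -2.0]
opening: 0.055
gripper_force: 63.7
[ 0.3291  0.2972 -0.3066  0.9653  0.      0.7431] [0.491  0.1677 0.15  ] 8.0
[[-0.9155  0.4023  0.0016]
 [ 0.4023  0.9155  0.0006]
 [-0.0012  0.0011 -1.    ]]
mount [232.2, 93.8, 96.6, 100.1] 0.64 [0.4427 0.1879 0.03  ]
```

View pics/m1.png

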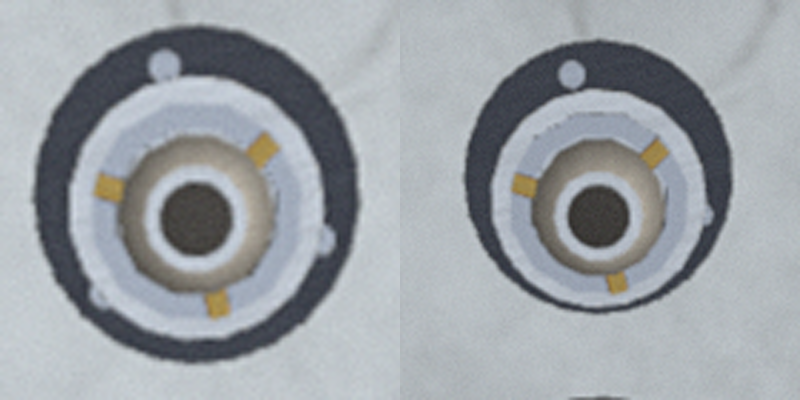

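The left crop (w5) puts the nose hole at (281.0,129.8) and the right crop (w6) at (281.3,155.3). The flange centres are at (281.3,126.8) and (281.7,150.4), and all three pins are visible.

```bash
python3 - <<'E'
from amber import *
L=lambda n:np.load(n+".npy",allow_pickle=True).item()
N=[]
for n,c in(("w5",(281,129.8)),("w6",(281.3,155.3))):
    g=cv2.cvtColor(cv2.imread(f"pics/{n}.png"),cv2.COLOR_BGR2GRAY);x,y=map(int,c);p=g[y-12:y+13,x-12:x+13]
    k,lab,st,ce=cv2.connectedComponentsWithStats((p<95).astype(np.uint8));i=lab[12,12];print(st[i],ce[i]+[x-12,y-12]);N.append((L(n),ce[i]+[x-12,y-12]))
print("nose",tri(N),[plane(*o,.081) for o in N])
F=[(L("w5"),(281.25,126.75)),(L("w6"),(281.65,150.35))]
print("flange",tri(F),[plane(*o,.055) for o in F])
print("w4 cell check",amber("w6"),plane(L("w6"),amber("w6")[0],.150-.0055+.038))
s=readout.state();M=np.mean([plane(*N[1],.081),plane(*F[1],.055)],0);print(M,np.array(s["ee_rot"]).T@(M-s["eef_pos"])*1e3)
E
```

```text
[  3   4  18  18 244] [280.5205 129.3852]
[  2   2  21  22 358] [280.9162 155.3436]
nose [0.445  0.1874 0.0805] [array([0.445 , 0.1874, 0.081 ]), array([0.4449, 0.1873, 0.081 ])]
flange [0.4441 0.1884 0.0631] [array([0.4446, 0.1883, 0.055 ]), array([0.4451, 0.1879, 0.055 ])]
w4 cell check (array([281.1249, 311.8402]), array([ 238,  276,   87,   73, 4963], dtype=int32)) [0.491  0.1671 0.1825]
[0.445  0.1876 0.068 ] [50.0695 -0.1631 81.803 ]
```

The mount axis is at (0.445, 0.1875), and the nose height comes out at 80.5 mm against the expected 81. I'll move over it and start down.

```bash
python3 -m handwheel '[{"claw":0.3,"tx":10,"ty":0.3,"tz":5,"wx":0,"wy":0,"wz":0},{"claw":0.3,"tx":15,"ty":0,"tz":5,"wx":0,"wy":0,"wz":0},{"claw":0.3,"tx":15,"ty":0,"tz":10,"wx":0,"wy":0,"wz":0},{"claw":0.3,"tx":10,"ty":0,"tz":15,"wx":0,"wy":0,"wz":0},{"claw":0.3,"tx":0,"ty":0,"tz":15,"wx":0,"wy":0,"wz":0},{"claw":0.3,"tx":0,"ty":0,"tz":10,"wx":0,"wy":0,"wz":0},{"claw":0.3,"tx":0,"ty":0,"tz":0,"wx":0,"wy":0,"wz":0},{"claw":0.3,"tx":0,"ty":0,"tz":0,"wx":0,"wy":0,"wz":0}]'
```

```text
time: 8.9
eef_pos: [0.4446, 0.1879, 0.0894]
ee_rot: [[-0.916, 0.402, -0.0], [0.402, 0.916, -0.0], [0.0, -0.0, -1.0]]
ft_force: [-0.2, 0.1, -0.7]
opening: 0.055
gripper_force: 63.7
```

```bash
python3 -m handwheel '[{"claw":0.3,"tx":-0.4,"ty":0,"tz":3,"wx":0,"wy":0,"wz":0},{"claw":0.3,"tx":0,"ty":0,"tz":3,"wx":0,"wy":0,"wz":0},{"claw":0.3,"tx":0,"ty":0,"tz":3,"wx":0,"wy":0,"wz":0},{"claw":0.3,"tx":0,"ty":0,"tz":3,"wx":0,"wy":0,"wz":0},{"claw":0.3,"tx":0,"ty":0,"tz":2,"wx":0,"wy":0,"wz":0},{"claw":0.3,"tx":0,"ty":0,"tz":1,"wx":0,"wy":0,"wz":0},{"claw":0.3,"tx":0,"ty":0,"tz":0,"wx":0,"wy":0,"wz":0},{"claw":0.3,"tx":0,"ty":0,"tz":0,"wx":0,"wy":0,"wz":0}]'
```

```text
time: 9.7
eef_pos: [0.445, 0.1878, 0.0743]
ee_rot: [[-0.916, 0.402, 0.0], [0.402, 0.916, -0.0], [-0.0, 0.0, -1.0]]
ft_force: [-0.4, 0.9, -1.4]
opening: 0.0552
gripper_force: 63.7
```

```bash
python3 -m handwheel '[{"claw":0.3,"tx":0,"ty":0,"tz":1,"wx":0,"wy":0,"wz":0},{"claw":0.3,"tx":0,"ty":0,"tz":1,"wx":0,"wy":0,"wz":0},{"claw":0.3,"tx":0,"ty":0,"tz":0.5,"wx":0,"wy":0,"wz":0},{"claw":0.3,"tx":0,"ty":0,"tz":0.5,"wx":0,"wy":0,"wz":0},{"claw":0.3,"tx":0,"ty":0,"tz":0,"wx":0,"wy":0,"wz":0},{"claw":0.3,"tx":0,"ty":0,"tz":0,"wx":0,"wy":0,"wz":0},{"claw":0.3,"tx":0,"ty":0,"tz":0,"wx":0,"wy":0,"wz":0},{"claw":0.3,"tx":0,"ty":0,"tz":0,"wx":0,"wy":0,"wz":0}]'
```

```text
time: 10.5
eef_pos: [0.445, 0.1877, 0.0713]
ee_rot: [[-0.916, 0.402, 0.0], [0.402, 0.916, 0.0], [-0.0, 0.0, -1.0]]
ft_force: [0.7, -0.1, -1.3]
opening: 0.0548
gripper_force: 63.7
```

```bash
python3 -m handwheel '[{"claw":0.3,"tx":0,"ty":0,"tz":0.5,"wx":0,"wy":0,"wz":0},{"claw":0.3,"tx":0,"ty":0,"tz":0.5,"wx":0,"wy":0,"wz":0},{"claw":0.3,"tx":0,"ty":0,"tz":0.5,"wx":0,"wy":0,"wz":0},{"claw":0.3,"tx":0,"ty":0,"tz":0.5,"wx":0,"wy":0,"wz":0},{"claw":0.3,"tx":0,"ty":0,"tz":0,"wx":0,"wy":0,"wz":0},{"claw":0.3,"tx":0,"ty":0,"tz":0,"wx":0,"wy":0,"wz":0},{"claw":0.3,"tx":0,"ty":0,"tz":0,"wx":0,"wy":0,"wz":0},{"claw":0.3,"tx":0,"ty":0,"tz":0,"wx":0,"wy":0,"wz":0}]'
```

```text
time: 11.3
eef_pos: [0.4451, 0.1878, 0.0693]
ee_rot: [[-0.916, 0.402, 0.0], [0.402, 0.916, 0.0], [-0.0, 0.0, -1.0]]
ft_force: [0.9, 1.7, -0.8]
opening: 0.055
gripper_force: 63.8
```

```bash
python3 -m handwheel '[{"claw":0.3,"tx":0,"ty":0,"tz":0.5,"wx":0,"wy":0,"wz":0},{"claw":0.3,"tx":0,"ty":0,"tz":0.5,"wx":0,"wy":0,"wz":0},{"claw":0.3,"tx":0,"ty":0,"tz":0.5,"wx":0,"wy":0,"wz":0},{"claw":0.3,"tx":0,"ty":0,"tz":0.5,"wx":0,"wy":0,"wz":0},{"claw":0.3,"tx":0,"ty":0,"tz":0.5,"wx":0,"wy":0,"wz":0},{"claw":0.3,"tx":0,"ty":0,"tz":0.5,"wx":0,"wy":0,"wz":0},{"claw":0.3,"tx":0,"ty":0,"tz":0,"wx":0,"wy":0,"wz":0},{"claw":0.3,"tx":0,"ty":0,"tz":0,"wx":0,"wy":0,"wz":0}]'
python3 look.py w7
python3 - <<'E'
from h import *
s=cv2.resize(eyes.camera("side")[150:250,200:330,::-1],None,fx=3,fy=3,interpolation=cv2.INTER_CUBIC)
g=cv2.resize(eyes.camera("scene")[170:290,210:340,::-1],None,fx=3,fy=3,interpolation=cv2.INTER_CUBIC)[:360]
o=np.zeros((360,780,3),np.uint8);o[:s.shape[0],:390]=s;o[:360,390:]=g;cv2.imwrite("pics/m2.png",o)
E
```

```text
time: 12.1
eef_pos: [0.4451, 0.1878, 0.0665]
ee_rot: [[-0.916, 0.402, 0.0], [0.402, 0.916, 0.0], [-0.0, 0.0, -1.0]]
ft_force: [0.8, -0.3, 2.8]
opening: 0.0548
gripper_force: 64.0
[ 0.3992  0.3251 -0.5184  0.727  -0.      0.813 ] [0.4451 0.1878 0.0665] 12.1
[[-0.9156  0.4021  0.0003]
 [ 0.4021  0.9156  0.0001]
 [-0.0003  0.0002 -1.    ]]
```

View pics/m2.png

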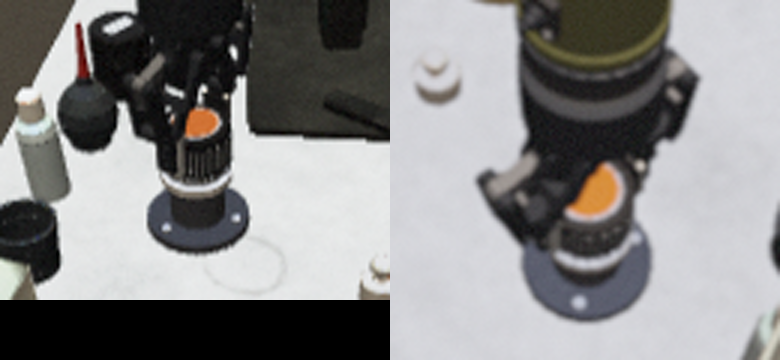

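The side and scene crops show the cell seated low on the mount, with its mouth just above the aluminium flange; a light contact force (about 4 N) has started. That fits the pins having entered straight away and the cell now touching the spring. A small push will tell: the spring gives, the pins would be stiff.

```bash
python3 -m handwheel '[{"claw":0.3,"tx":0,"ty":0,"tz":0.5,"wx":0,"wy":0,"wz":0},{"claw":0.3,"tx":0,"ty":0,"tz":0.5,"wx":0,"wy":0,"wz":0},{"claw":0.3,"tx":0,"ty":0,"tz":0.5,"wx":0,"wy":0,"wz":0},{"claw":0.3,"tx":0,"ty":0,"tz":0,"wx":0,"wy":0,"wz":0},{"claw":0.3,"tx":0,"ty":0,"tz":0,"wx":0,"wy":0,"wz":0},{"claw":0.3,"tx":0,"ty":0,"tz":0,"wx":0,"wy":0,"wz":0},{"claw":0.3,"tx":0,"ty":0,"tz":0,"wx":0,"wy":0,"wz":0},{"claw":0.3,"tx":0,"ty":0,"tz":0,"wx":0,"wy":0,"wz":0}]'
```

```text
time: 13.05
eef_pos: [0.445, 0.1878, 0.0648]
ee_rot: [[-0.916, 0.402, 0.0], [0.402, 0.916, 0.0], [-0.0, 0.0, -1.0]]
ft_force: [0.8, -0.2, 2.6]
opening: 0.0555
gripper_force: 64.0
```

The cell moved 1.7 mm with almost no added force, so that's the spring and the pins are in the keyways. I'll keep pushing.

```bash
python3 -m handwheel '[{"claw":0.3,"tx":0,"ty":0,"tz":0.5,"wx":0,"wy":0,"wz":0},{"claw":0.3,"tx":0,"ty":0,"tz":0.5,"wx":0,"wy":0,"wz":0},{"claw":0.3,"tx":0,"ty":0,"tz":0.5,"wx":0,"wy":0,"wz":0},{"claw":0.3,"tx":0,"ty":0,"tz":0.5,"wx":0,"wy":0,"wz":0},{"claw":0.3,"tx":0,"ty":0,"tz":0.5,"wx":0,"wy":0,"wz":0},{"claw":0.3,"tx":0,"ty":0,"tz":0.5,"wx":0,"wy":0,"wz":0},{"claw":0.3,"tx":0,"ty":0,"tz":0.5,"wx":0,"wy":0,"wz":0},{"claw":0.3,"tx":0,"ty":0,"tz":0,"wx":0,"wy":0,"wz":0}]' 90
python3 -m handwheel '[{"claw":0.3,"tx":0,"ty":0,"tz":0.5,"wx":0,"wy":0,"wz":0},{"claw":0.3,"tx":0,"ty":0,"tz":0.3,"wx":0,"wy":0,"wz":0},{"claw":0.3,"tx":0,"ty":0,"tz":0.2,"wx":0,"wy":0,"wz":0},{"claw":0.3,"tx":0,"ty":0,"tz":0,"wx":0,"wy":0,"wz":0},{"claw":0.3,"tx":0,"ty":0,"tz":0,"wx":0,"wy":0,"wz":0},{"claw":0.3,"tx":0,"ty":0,"tz":0,"wx":0,"wy":0,"wz":0},{"claw":0.3,"tx":0,"ty":0,"tz":0,"wx":0,"wy":0,"wz":0},{"claw":0.3,"tx":0,"ty":0,"tz":0,"wx":0,"wy":0,"wz":0}]'
```

```text
time: 13.85
eef_pos: [0.4451, 0.1878, 0.0614]
ee_rot: [[-0.916, 0.402, 0.0], [0.402, 0.916, 0.0], [-0.0, 0.0, -1.0]]
ft_force: [0.8, -0.5, 5.1]
opening: 0.0544
gripper_force: 93.9
time: 14.65
eef_pos: [0.4451, 0.1878, 0.0607]
ee_rot: [[-0.916, 0.402, 0.0], [0.402, 0.916, 0.0], [-0.0, 0.0, -1.0]]
ft_force: [-0.5, -0.3, 7.0]
opening: 0.0548
gripper_force: 94.3
```

```bash
python3 -m handwheel '[{"claw":0.3,"tx":0,"ty":0,"tz":0.3,"wx":0,"wy":0,"wz":0},{"claw":0.3,"tx":0,"ty":0,"tz":0.3,"wx":0,"wy":0,"wz":0},{"claw":0.3,"tx":0,"ty":0,"tz":0.2,"wx":0,"wy":0,"wz":0},{"claw":0.3,"tx":0,"ty":0,"tz":0,"wx":0,"wy":0,"wz":0},{"claw":0.3,"tx":0,"ty":0,"tz":0,"wx":0,"wy":0,"wz":0},{"claw":0.3,"tx":0,"ty":0,"tz":0,"wx":0,"wy":0,"wz":0},{"claw":0.3,"tx":0,"ty":0,"tz":0,"wx":0,"wy":0,"wz":0},{"claw":0.3,"tx":0,"ty":0,"tz":0,"wx":0,"wy":0,"wz":0}]'
```

```text
time: 15.45
eef_pos: [0.4451, 0.1878, 0.0606]
ee_rot: [[-0.916, 0.402, 0.001], [0.402, 0.916, 0.0], [-0.001, 0.001, -1.0]]
ft_force: [-2.3, 0.1, 13.7]
opening: 0.0544
gripper_force: 94.9
```

It has stopped at 60.6 mm with the force rising, exactly the height predicted for home. I'll add a little more push and check with a picture.

```bash
python3 -m handwheel '[{"claw":0.3,"tx":0,"ty":0,"tz":0.4,"wx":0,"wy":0,"wz":0},{"claw":0.3,"tx":0,"ty":0,"tz":0.4,"wx":0,"wy":0,"wz":0},{"claw":0.3,"tx":0,"ty":0,"tz":0,"wx":0,"wy":0,"wz":0},{"claw":0.3,"tx":0,"ty":0,"tz":0,"wx":0,"wy":0,"wz":0},{"claw":0.3,"tx":0,"ty":0,"tz":0,"wx":0,"wy":0,"wz":0},{"claw":0.3,"tx":0,"ty":0,"tz":0,"wx":0,"wy":0,"wz":0},{"claw":0.3,"tx":0,"ty":0,"tz":0,"wx":0,"wy":0,"wz":0},{"claw":0.3,"tx":0,"ty":0,"tz":0,"wx":0,"wy":0,"wz":0}]'
python3 - <<'E'
from h import *
s=cv2.resize(eyes.camera("side")[175:240,235:300,::-1],(390,390),interpolation=cv2.INTER_CUBIC)
g=cv2.resize(eyes.camera("scene")[215:285,240:310,::-1],(390,390),interpolation=cv2.INTER_CUBIC)
cv2.imwrite("pics/m3.png",np.hstack([s,g]))
E
```

```text
time: 16.25
eef_pos: [0.4451, 0.1878, 0.0606]
ee_rot: [[-0.916, 0.402, 0.001], [0.402, 0.916, 0.0], [-0.001, 0.001, -1.0]]
ft_force: [-3.6, -1.0, 20.5]
opening: 0.0544
gripper_force: 95.8
```

View pics/m3.png

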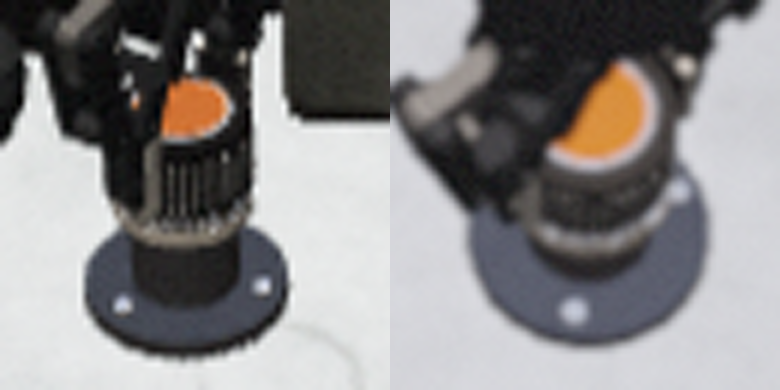

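Both views show the cell's lower edge resting on the flange with no gap (about (180,215) in the left crop and (590,230) in the right), level and still gripped.

```bash
python3 -c "
from cell import manip;print(manip.finish_job())"
```

```text
the job is handed in; nothing more can be done
None
```

The filter cell is keyed over the three pins and pushed fully home on the flange, still held by the gripper with about 20 N of push. I handed the job in at about 16.4 s of the 51 s allowed; the pins entered the keyways without any turning, and the bystanders were not touched.

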